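# Find the concealed catch of the sound box and open its service hatch

## Robot

A 6-joint arm with a two-finger parallel gripper is mounted at the origin on the work surface. World frame = base frame: x ahead of the robot, y to its left, z up, the work surface at z = 0. Lengths are in mm, angles in rad, forces in N, time in s.
With the tool pointing down it reaches from about 400 to 925 mm from the base axis. Payload 12.5 kg.
Tool frame: the origin (TCP) lies midway between the tips of the shut fingers; the grasp point (between the pads) lies 19 mm behind it; y points along the fingers, x is the direction in which the jaws open and shut, and the axes are right-handed (so a half turn about y gives the same grasp; the last joint's range is limited). The gripper opens to 95 mm and grips with 3 to 60 N. Pads are 20 mm wide; open, the fingers measure 119 mm over their backs; the gripper's body (75 mm by 180 mm) begins 59 mm behind the grasp point.
Start: joints at [1.187, 0.491, 1.559, -0, 1.092, -0.106], TCP at [171.383, 601.061, 214.661] pointing down, gripper open.
Joint ranges: [-3.1, 3.1], [-0.84, 2.19], [0.05, 2.79], [-1.13, 4.28], [0.06, 2.93], [-2.69, 2.69]. Speed limits (rad/s): [2.22, 2.22, 2.79, 3.14, 3.14, 3.14].

## Interface

Orientations are given as [roll, pitch, yaw] about the fixed x, y, z axes, in that order (R = Rz(yaw) Ry(pitch) Rx(roll)).
In Python, from cell import env, vision, job gives the robot as it stands.
- The arm moves only by the shell command python3 -m crank 'ROWS' [OPENING]. ROWS is JSON, a list of rows, each a list of 6 numbers: the shift along the tool's x, y, z in mm, then the turn, a rotation vector about the tool's x, y, z in degrees. In form: [[x, y, z, rx, ry, rz], ...]. A call has 1 to 5 rows; each row is the pose to reach, as a shift and turn from the pose measured when the call began, along the tool's axes at that moment; what a row does not reach only later rows make up. A row lasts 1/10 s, in which the tool goes at most 50 mm and 8.59 degrees, less where a joint would pass 70% of its speed; a pose out of reach is approached as far as the arm can. A call with a gripper value outside its range is refused whole. OPENING is the opening, from 0 (shut) to 1 (fully open), set as the call begins (- or left out, the last holds). The fingers move at their own pace and stop on an object; the grip force is fixed at half the most. Time passes only in rows, so rows that repeat a pose let the fingers close. It gives the time, the measured TCP pose, the force and the opening at its end, in the units of the state.
- env.state(): the state, without advancing time (a new reading comes with each control period).
- vision.read_camera(name): name is "scene" or "top" or "wrist"; returns (picture, depth): 400x640x3 uint8, blue, green, red; 400x640 float32, mm along the optical axis (not along the pixel's ray), 0 where there is no reading.
- vision.calibration(name): a dict with "vertical_fov" (degrees; the focal length in pixels is half the picture's height over the tangent of half this angle, whatever the lens; pixels are square), "cx", "cy" (the principal point, pixels), "pose" (4x4, takes a point from camera to world coordinates). Camera axes: x right, y down, z forward; pixel columns grow to the right and rows downward; lengths in mm; the calibration is good to about 2 mm. A picture is of the moment at which its call begins: read the wrist's pose just before it. calibration takes no time and is no camera call; for the wrist camera it gives the pose at the moment of the call.
- job.job_done(): hands the job in, once; it reports no verdict.
The state is a dict: "t": time; "joints": joint angles; "qvel": joint speeds; "tau": joint torques, N m; "eef_pos": TCP position; "tcp_rot": TCP orientation; "ft_force": force on the tool from outside, world axes, zero at the start; "moment": the same for the moment, N m; "opening": opening from 0.0 (shut) to 1.0 (fully open).
Only numpy, scipy, OpenCV 4.12 (cv2) and the standard library are available. Lean on these libraries where they do the work, as an engineer would, in place of code of your own. Each camera call takes 0.05 s, during which the arm holds its last target.

## Task

The service hatch in the lid of the plywood sound box is kept shut by a concealed catch: a plywood push button let in almost flush somewhere along the strip of lid on the robot's side of the hatch. Feel along that strip with the fingertips until you find the button, press it all the way in so that the hatch springs open by itself, then take the hand away and leave the hatch standing open. Lift and carry nothing, and leave the two foil tubes, the roll of tape and the pot on the lid where they are.

Things in the scene. Friction and masses are not known exactly. Their poses are not given: they have to be found in the camera images.
- soundbox: fixed hollow box of 6 mm plywood, 280 mm (its x) by 520 mm (its y) by 100 mm high; origin at the centre of its underside, z up; its +x points away from the robot, its yaw is within 0.25 rad of the world's. The flat lid is 100 mm above the origin.
- strip_mid (a point): middle of the catch strip, on the lid's face; axes those of the box. The strip, 66 mm (x) by 216 mm (y), rigid, is part of the lid, its face 0.5 mm below the lid around it; beyond its +x side lies the hatch. The push button's centre is on the strip's long centre line (x = 0), anywhere from y = -70 to +70 mm from this point; where is not told and differs each time.
- catch (a joint): travel of the push button straight down, m: 0 at rest, 0.007 fully in. A plate of the strip's own wood, 46 mm (x) by 62 mm (y), in a hole 50 by 66 mm, its face 2 mm below the strip's; the fingertips must fit wholly into the hole. Spring: 2 N at first, 5 N fully in; it comes back up when let go. From about 5 mm a bolt under the strip frees the hatch.
- hatch (a joint): angle of the service hatch, rad: 0 shut, latched and flush with the lid, 1.75 fully open. A plywood flap, 152 mm (x) by 220 mm (y) by 6 mm, hinged on its far (+x) edge. Once freed, its spring raises it, slowed by a damper, in about 1.5 s and holds it fully open, leaning a little away from the robot. It cannot be opened otherwise.
- hatch_edge (a point): middle of the hatch's near edge, on its upper face; 152 mm from the hinge line
- tube_left_mid (a point): centre (half-way up) of the loose tube, 60 mm in diameter, 190 mm long, wrapped in foil, that stands upright in a hole in the lid's left (+y) end, 153 mm (x) beyond the strip's centre line; it rises 96 mm above the lid, with thin sticks in it up to 45 mm higher. Not to be moved.
- tube_right_mid (a point): the same for the like tube in the lid's right (-y) end. Not to be moved.
- tape_mid (a point): centre of a roll of adhesive tape, 94 mm across, 24 mm high, lying loose on one end of the lid, beside the strip (left or right end). Not to be moved.
- pot_mid (a point): centre (half-way up) of a closed pot, 62 mm across, 48 mm high, standing loose on the other end of the lid. Not to be moved.

How it is judged (in metres and radians):
On the way, in this order (a step that is already met when the one before it is completed fails the run):
1. the push button of the catch is pressed in (value of joint catch above 0.003 m).
2. the hatch springs open (value of joint hatch above 1.2 rad), for 0.1 s.
At the end, for the whole second after the job is handed in: The hatch stands open (beyond 1.5 rad) and at rest, the button has come back up (less than 2 mm in), and tubes (15 mm), tape and pot (20 mm) are where they were (value of joint hatch above 1.5 rad and velocity of joint hatch below 0.1 rad/s and value of joint catch below 0.002 m and distance of each of tube_left_mid, tube_right_mid from where it was at the start of the episode below 0.015 m and distance of each of tape_mid, pot_mid from where it was at the start of the episode below 0.02 m); the robot touches nothing.
It fails at once if a tube, the tape or the pot is lifted, carried off or knocked away (distance of any of tube_left_mid, tube_right_mid from where it was at the start of the episode above 0.025 m or distance of any of tape_mid, pot_mid from where it was at the start of the episode above 0.03 m).
It also fails if it takes over 51 s, if anything falls off the work surface, if the arm or the gripper's body presses on something with over 40 N, if the wrist force passes 120 N, or if a joint passes its speed limit or range.

## Working session

There is one attempt and no reset: what is moved stays moved. The work goes in short steps, Python scripts to look and compute and a shell command to move; the robot and the scene stay as the last step left them, time stands still between calls to the robot, and variables do not carry over. Pictures are saved under pics/ and viewed, and the job is handed in when it is done.

```bash
ls; mkdir -p pics
cat > h.py <<'E'
import numpy as np,cv2
from cell import env,vision,job
def K(n):
    c=vision.calibration(n); f=200/np.tan(np.radians(c["vertical_fov"])/2); return f,c["cx"],c["cy"],np.array(c["pose"])
def cloud(n,d):
    f,cx,cy,T=K(n); v,u=np.mgrid[0:400,0:640]
    P=np.stack([(u-cx)*d/f,(v-cy)*d/f,d],-1)
    return P@T[:3,:3].T+T[:3,3]
E
python3 - <<'E'
from h import *
s=env.state(); print(s)
for n in("top","scene"):
    p,d=vision.read_camera(n); cv2.imwrite(f"pics/{n}1.png",p); np.save(f"{n}1.npy",cloud(n,d)); np.save(f"{n}d.npy",d); print(vision.calibration(n))
E
```

```text
pics
{'t': 0.0, 'joints': array([ 1.18741780e+00,  4.91577660e-01,  1.55947934e+00, -1.12860630e-05,
        1.09171420e+00, -1.05606846e-01]), 'qvel': array([ 0.0006158 , -0.00071154, -0.00106476,  0.00069624, -0.00042254,
        0.00144172]), 'tau': array([-1.30009616e-03, -6.12635064e+01, -2.58190763e+01,  6.92658685e-02,
        4.80902789e-02, -1.87040123e-04]), 'eef_pos': array([171.26946433, 600.80232912, 214.04021676]), 'tcp_rot': array([-1.57068205e+00,  1.17304209e-03,  1.29302992e+00]), 'ft_force': array([ 0.12341424,  0.09684545, -0.44016576]), 'moment': array([-0.03621321,  0.02493022, -0.00493616]), 'opening': 1.0031544729699418}
{'vertical_fov': 55.628726463184414, 'cx': 314.49234043852306, 'cy': 203.08010542448787, 'pose': array([[ 2.04599060e-03, -9.93329929e-01,  1.15288617e-01,
         5.46040565e+02],
       [-9.99965157e-01, -1.09923347e-03,  8.27503903e-03,
         1.79028778e+01],
       [-8.09311482e-03, -1.15301531e-01, -9.93297568e-01,
         7.78025181e+02],
       [ 0.00000000e+00,  0.00000000e+00,  0.00000000e+00,
         1.00000000e+00]])}
{'vertical_fov': 49.34338032105728, 'cx': 318.5474638867705, 'cy': 197.16455313141532, 'pose': array([[-6.35681935e-01,  6.54750409e-01, -4.08913657e-01,
         1.02279566e+03],
       [ 7.71931200e-01,  5.35354222e-01, -3.42809101e-01,
         3.77811644e+02],
       [-5.54074605e-03, -5.33570763e-01, -8.45737277e-01,
         9.54783097e+02],
       [ 0.00000000e+00,  0.00000000e+00,  0.00000000e+00,
         1.00000000e+00]])}
```

View pics/top1.png

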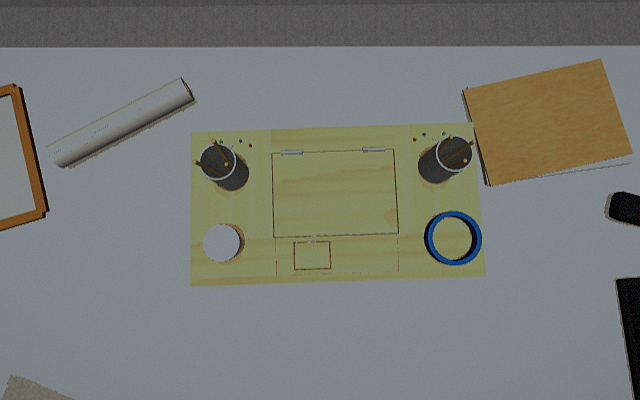

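View pics/scene1.png

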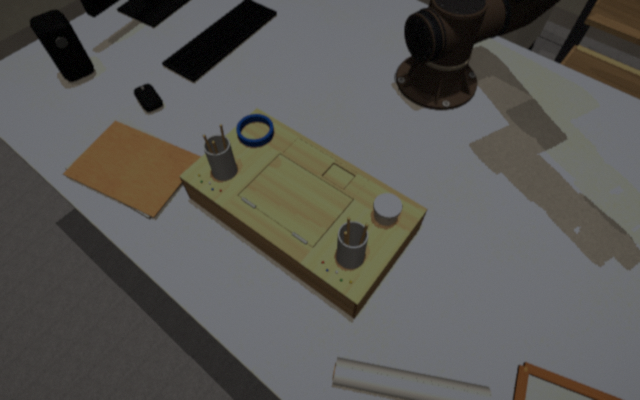

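The top view shows the strip spanning columns 277–398 around row 257. A thin rectangle inside it, at about (294–330, 241–269), measures roughly 64×50 mm, which matches the button's hole. The pot is at the left (222,243) and the tape at the right (453,238). Next I'll measure these.

Run:
```python
from h import *
P=np.load("top1.npy")
p=cv2.imread("pics/top1.png"); c=p[200:300,180:500]
cv2.imwrite("pics/crop.png",cv2.resize(c,None,fx=2.5,fy=2.5,interpolation=cv2.INTER_CUBIC))
f,cx,cy,T=K("top")
def g(u,v,z=100):
    r=T[:3,:3]@np.array([(u-cx)/f,(v-cy)/f,1]); return T[:3,3]+r*(z-T[2,3])/r[2]
for n,(u,v) in dict(nl=(191,286),nr=(485,276),fl=(191,131),fr=(473,124),h1=(274,237),h2=(398,236),h3=(272,153),h4=(394,148),b1=(294,242),b2=(330,241),b3=(294,269),b4=(330,269),s1=(277,273),s2=(398,271)).items(): print(n,g(u,v).round(1),P[v,u].round(1))
for v,u in((255,286),(255,312),(255,350),(255,380),(200,330)):
    print(u,v,np.median(P[v-4:v+5,u-4:u+5].reshape(-1,3),0).round(2))
```

```text
nl [477.5 240.7 100. ] [477.5 240.7  99.8]
nr [ 496.2 -276.   100. ] [ 496.3 -275.8  100.4]
fl [758.5 251.8 100. ] [789.  285.5   2.3]
fr [ 771.4 -267.6  100. ] [ 798.8 -302.2   17.8]
h1 [563.8  95.7 100. ] [566.2 106.3   7. ]
h2 [ 565.9 -125.2  100. ] [ 565.9 -125.1  100.6]
h3 [716.9 101.5 100. ] [716.8 101.4 100.7]
h4 [ 726.3 -121.6  100. ] [ 726.4 -121.7   99.4]
b1 [554.9  59.9 100. ] [556.2  65.7   5.4]
b2 [556.8  -4.2 100. ] [556.8  -4.1 102. ]
b3 [507.5  59.5 100. ] [502.3  65.1   8.4]
b4 [507.7  -4.1 100. ] [507.5  -4.2  96.8]
s1 [500.5  89.4 100. ] [500.5  89.5  99.9]
s2 [ 504.5 -123.7  100. ] [ 504.6 -123.5  101.2]
286 255 [531.97  73.93  99.51]
312 255 [532.04  27.81  97.69]
350 255 [532.23 -39.57 100.07]
380 255 [532.36 -92.6  100.09]
330 200 [630.34  -4.36 100.85]
```

View pics/crop.png

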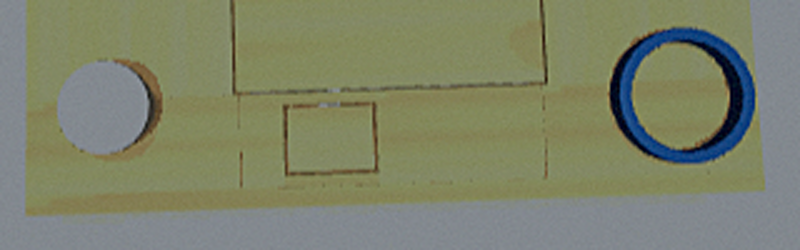

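The depth confirms it: the plate is about 2 mm below the strip, with through-gaps around it, centred at about (531.5, 28). That is 45 mm to +y of the strip's middle. I'll shut the fingers and go above it.

```bash
python3 -m crank '[[-452,0,-503,0,-17.5,0],[-452,0,-503,0,-17.5,0],[-452,0,-503,0,-17.5,0],[-452,0,-503,0,-17.5,0],[-452,0,-503,0,-17.5,0]]' 0
python3 - <<'E'
from h import *
from scipy.spatial.transform import Rotation as R
s=env.state(); M=R.from_euler('xyz',s['tcp_rot']).as_matrix()
print(s['eef_pos'],s['tcp_rot'],s['opening'],M.T@(np.array([531,28,180])-s['eef_pos']),np.degrees(s['tcp_rot'][2]-1.605))
E
```

```text
t: 0.6
eef_pos: [304.2, 388.6, 214.5]
tcp_rot: [-1.57, 0.001, 1.599]
ft_force: [1.7, 0.4, 0.2]
opening: 0.635
[304.24947542 388.60091916 214.4806369 ] [-1.57028891e+00  1.04822158e-03  1.59888407e+00] 0.6349218756027429 [-366.7904141    34.75525635 -216.55161486] -0.350416917914704
```

```bash
python3 -m crank '[[-367,15,-217,0,0,0],[-367,15,-217,0,0,0],[-367,15,-217,0,0,0],[-367,15,-217,0,0,0],[-367,15,-217,0,0,0]]' 0
cat > w.py <<'E'
from h import *
from scipy.spatial.transform import Rotation as R
s=env.state(); M=R.from_euler('xyz',s['tcp_rot']).as_matrix()
print(s['t'],s['eef_pos'],s['tcp_rot'],s['opening'],s['ft_force'],M.T@(np.array([531,28,99])-s['eef_pos']),np.degrees(s['tcp_rot'][2]-1.605))
E
python3 w.py
```

```text
t: 1.1
eef_pos: [437.3, 176.9, 205.9]
tcp_rot: [-1.57, 0.001, 1.599]
ft_force: [0.3, 1.1, -0.7]
opening: 0.213
1.1 [437.26153175 176.88258447 205.87371804] [-1.57023106e+00  1.09397684e-03  1.59894505e+00] 0.2126795063635605 [ 0.32696307  1.05788463 -0.68345586] [-151.3448669   106.98873557  -89.57152294] -0.34692284950611363
```

```bash
python3 -m crank '[[-151,60,-90,0,0,0],[-151,60,-90,0,0,0],[-151,60,-90,0,0,0],[-151,60,-90,0,0,0],[-151,60,-90,0,0,0]]' 0; python3 w.py
python3 - <<'E'
from h import *
p,d=vision.read_camera("top");cv2.imwrite("pics/t2.png",p)
p,d=vision.read_camera("wrist");cv2.imwrite("pics/w2.png",p)
E
```

```text
t: 1.6
eef_pos: [532.7, 25.1, 144.1]
tcp_rot: [-1.568, 0.001, 1.595]
ft_force: [-0.2, -0.2, -0.3]
opening: 0.004
1.6 [532.70067724  25.09272049 144.08969516] [-1.56840113e+00  1.19181839e-03  1.59513963e+00] 0.004081919501906982 [-0.22010595 -0.17377828 -0.30976877] [ 3.00155077 45.0899233   1.52141261] -0.564957534130698
```

View pics/w2.png

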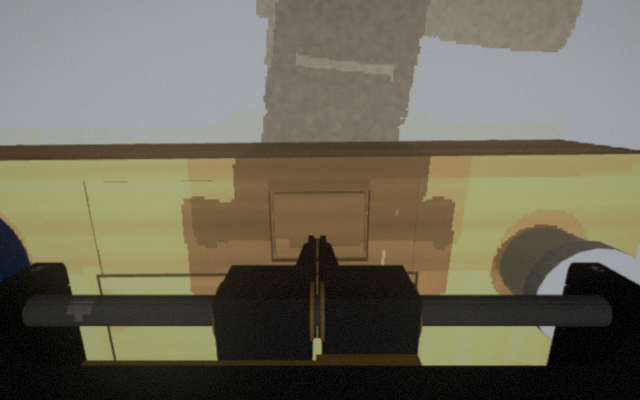

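View pics/t2.png

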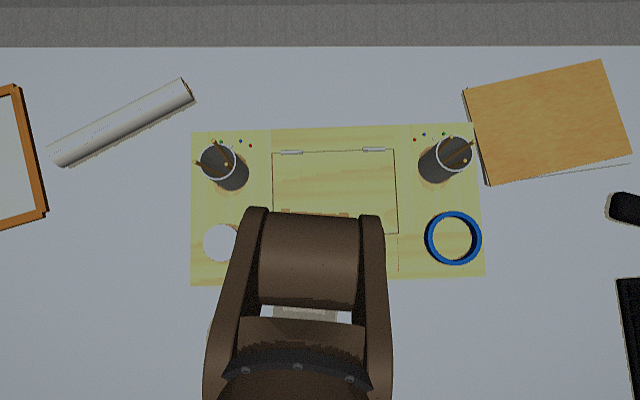

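The wrist view has the button outlined at (271–369, 191–261), and the shut tips at (318,240) are centred on it sideways. I'll check its centre with the wrist calibration while coming down slowly.

```bash
python3 - <<'E'
from h import *
f,cx,cy,T=K("wrist")
def g(u,v,z=100):
    r=T[:3,:3]@np.array([(u-cx)/f,(v-cy)/f,1]); return T[:3,3]+r*(z-T[2,3])/r[2]
for q in((271,192),(369,192),(271,261),(369,260)): print(g(*q).round(1))
E
python3 -m crank '[[3,15,1,0,0,0],[3,25,1,0,0,0],[3,34,1,0,0,0],[3,36,1,0,0,0],[3,36,1,0,0,0]]' 0; python3 w.py
```

```text
[507.1  -3.4 100. ]
[505.3  60.2 100. ]
[556.1  -3.9 100. ]
[553.4  63.5 100. ]
t: 2.2
eef_pos: [529.9, 31.2, 109.3]
tcp_rot: [-1.568, 0.001, 1.598]
ft_force: [-0.2, -0.0, -0.2]
opening: 0.006
2.2 [529.91980847  31.16267374 109.29855548] [-1.56833192e+00  7.45443002e-04  1.59777371e+00] 0.006211789587022765 [-0.1859837  -0.02995143 -0.2298121 ] [-3.18298228 10.29844897 -1.01987084] -0.4140358937970473
```

Both cameras agree on a centre of (530.5, 29), and the tips are within 2 mm of it. Now pressing in small steps while watching the force.

```bash
python3 -m crank '[[-2,6,0,0,0,0],[-2,9,0,0,0,0],[-2,11,0,0,0,0],[-2,13,0,0,0,0],[-2,13,0,0,0,0]]' 0; python3 w.py
```

```text
t: 2.7
eef_pos: [529.9, 29.1, 96.2]
tcp_rot: [-1.568, 0.001, 1.598]
ft_force: [0.0, -0.4, 0.9]
opening: 0.004
2.7 [529.91915162  29.06839012  96.24292065] [-1.56821018e+00  8.24308811e-04  1.59773252e+00] 0.003630964142640474 [ 0.00305549 -0.36210441  0.88059979] [-1.09938529 -2.75888464 -1.04455004] -0.416395925491866
```

```bash
python3 -m crank '[[0,1,0,0,0,0],[0,2,0,0,0,0],[0,3,0,0,0,0],[0,4,0,0,0,0],[0,4,0,0,0,0]]' 0; python3 w.py
```

```text
t: 3.2
eef_pos: [529.9, 29.1, 92.2]
tcp_rot: [-1.568, 0.001, 1.598]
ft_force: [-1.2, -0.6, 4.1]
opening: 0.008
3.2 [529.90537303  29.08918193  92.18957351] [-1.56820119e+00  7.99110585e-04  1.59774457e+00] 0.00786859722319571 [-1.20190833 -0.59545954  4.125498  ] [-1.1237231  -6.81227126 -1.04720634] -0.41570577762669
```

Spring force is 4.1 N, which puts the button about 5 mm in. I'll press a little further.

```bash
python3 -m crank '[[0,1,0,0,0,0],[0,2,0,0,0,0],[0,2.5,0,0,0,0],[0,2.5,0,0,0,0]]' 0; python3 w.py;  python3 - <<'E'
from h import *
p,d=vision.read_camera("scene");cv2.imwrite("pics/s3.png",p)
E
```

```text
t: 3.6
eef_pos: [530.0, 29.1, 91.0]
tcp_rot: [-1.569, 0.001, 1.598]
ft_force: [-5.4, -0.3, 20.8]
opening: 0.004
3.6 [529.99875397  29.08059738  90.98789483] [-1.56919966e+00  9.50694096e-04  1.59785822e+00] 0.00355441405588339 [-5.38795419 -0.34521829 20.79024225] [-1.11491059 -8.01259003 -0.95884776] -0.409193630231696
```

View pics/s3.png

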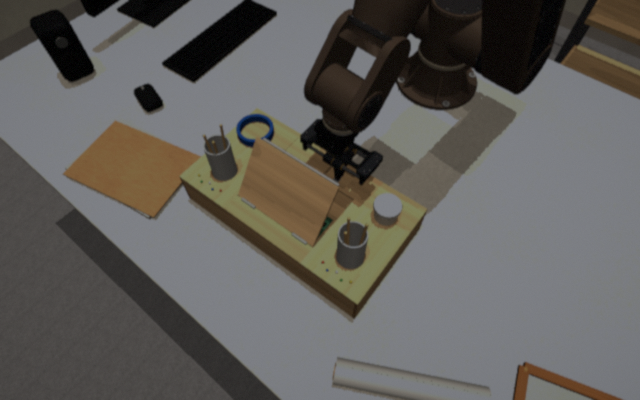

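The button bottomed out at 20.8 N, and the hatch is already about half open (around (290,190)), clear of the hand. Backing out straight up, then toward the robot.

```bash
python3 -m crank '[[0,-6,0,0,0,0],[0,-16,0,0,0,0],[0,-30,5,0,0,0],[0,-50,25,0,0,0],[0,-80,50,0,0,0]]' 0; python3 -m crank '[[0,-50,50,0,0,0],[0,-50,70,0,0,0],[0,-50,70,0,0,0],[0,-50,70,0,0,0],[0,-50,70,0,0,0]]' 0;python3 -m crank '[[0,0,0,0,0,0],[0,0,0,0,0,0],[0,0,0,0,0,0],[0,0,0,0,0,0],[0,0,0,0,0,0]]' 0;python3 -m crank '[[0,0,0,0,0,0],[0,0,0,0,0,0],[0,0,0,0,0,0],[0,0,0,0,0,0],[0,0,0,0,0,0]]' 0; python3 w.py;  python3 - <<'E'
from h import *
P=np.load("scene1.npy")
p,d=vision.read_camera("scene");cv2.imwrite("pics/s4.png",p)
Q=cloud("scene",d)
p,d=vision.read_camera("top");cv2.imwrite("pics/t4.png",p)
# hatch plane
m=Q[140:240,230:340].reshape(-1,3); m=m[(m[:,2]>120)&(m[:,2]<245)&(m[:,0]>690)&(abs(m[:,1]+10)<90)]
c=m.mean(0); U,S,V=np.linalg.svd(m-c,full_matrices=False); print(len(m),c,V[2],S, m[:,2].max(), np.arccos(abs(V[2][2])))
E
```

```text
t: 4.15
eef_pos: [479.1, 27.8, 171.3]
tcp_rot: [-1.567, 0.001, 1.598]
ft_force: [0.1, -0.3, 0.9]
opening: 0.005
t: 4.65
eef_pos: [409.9, 25.9, 221.5]
tcp_rot: [-1.567, 0.001, 1.598]
ft_force: [0.0, 0.7, -0.9]
opening: 0.001
t: 5.15
eef_pos: [409.9, 25.9, 221.3]
tcp_rot: [-1.567, 0.001, 1.598]
ft_force: [0.5, 0.1, 0.3]
opening: 0.005
t: 5.65
eef_pos: [409.9, 25.9, 221.4]
tcp_rot: [-1.567, 0.001, 1.598]
ft_force: [0.2, -0.2, -0.3]
opening: 0.003
5.65 [409.92064553  25.90129    221.36699215] [-1.56726314e+00  7.31804645e-04  1.59776370e+00] 0.002797853355012741 [ 0.18653651 -0.16714651 -0.32172651] [  -1.07730015  121.93921047 -121.52351132] -0.4146095828976796
925 [736.94494379  -4.98561425 185.98802044] [-0.98347783 -0.03573724  0.17746606] [1556.53372054 1111.33569212   16.4618192 ] 244.99825518351975 1.3923852883675316
```

View pics/s4.png

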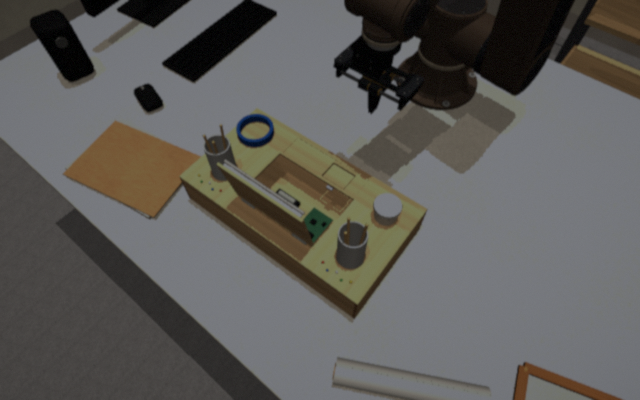

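View pics/t4.png

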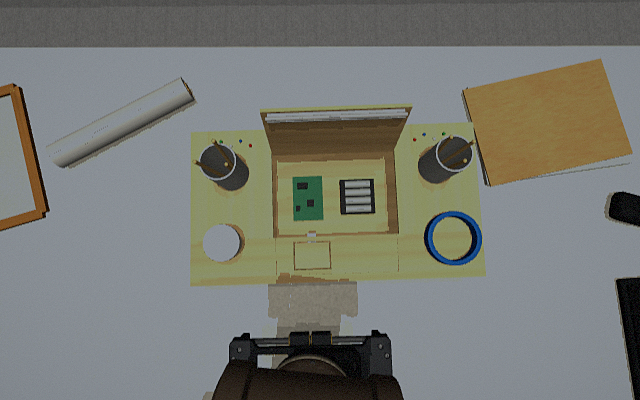

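The hatch stands at 1.75 rad, leaning away from the robot. The pot, tape and tubes are at the same pixels as before. One last check: the button's height, and that the hatch is still.

Run:
```python
from h import *
P0=np.load("top1.npy")
p,d=vision.read_camera("top"); Q=cloud("top",d)
for v,u in((255,286),(255,312),(255,350)): print([np.median(X[v-4:v+5,u-4:u+5,2]).round(2) for X in(P0,Q)])
a=cv2.imread("pics/top1.png").astype(int); b=p.astype(int)
for n,(x0,x1,y0,y1) in dict(pot=(200,250,220,268),tape=(420,486,205,270),tl=(195,252,135,195),tr=(415,476,132,190)).items(): print(n,abs(a-b)[y0:y1,x0:x1].mean().round(2))
print(abs(b-cv2.imread("pics/t4.png"))[90:150,255:415].mean())
job.job_done()
```

```text
[np.float64(99.51), np.float64(100.16)]
[np.float64(97.69), np.float64(98.01)]
[np.float64(100.07), np.float64(100.33)]
pot 7.19
tape 6.8
tl 6.28
tr 6.2
2.7811805555555558
the job is handed in; nothing more can be done
```

The hatch is open and the job is handed in, about 6 s into the 51 s allowed; `job_done` reports no verdict.

- **Finding the button:** I didn't need to feel along the strip, because the button's outline showed in the top camera image. Depth put its face about 2 mm below the strip, and the wrist camera agreed on its centre within about 1.5 mm. Touch confirmed it, with the spring force rising from about 1 N to 4 N as I pressed.
- **Pressing and backing off:** With the fingers shut, I pressed until the button bottomed out at about 21 N and the hatch sprang open. I then lifted straight up and pulled back toward the robot.

Last checks:
- **Hatch:** a plane fitted to it in the depth image gives about 1.75 rad, fully open. It looked at rest in the last two top pictures.
- **Button:** it is back up, its face within about 0.5 mm of its starting height, which is the depth noise.
- **Tubes, tape and pot:** they appear at the same pixels as at the start. A picture difference of about 6–7 grey levels was similar around all four, so I took it as noise and lighting. I did not measure their positions in mm.
- **Hand:** it is clear of everything, with wrist force near zero.

No check failed or disagreed.

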